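# Reset the tripped breaker of the pit power box

### The job

One of the three breakers on the grey pit power box has tripped: its reset key stands up higher in its well than the other two. Switch the box off by pressing the near end of its master rocker down, then reach a fingertip into the well and press the tripped key fully down until it latches, and then switch the box on again by pressing the rocker's far end down. Do it all with the fingertips: leave the two sound keys alone and do not pick up or shift anything else on the bench.

Things in the scene. Friction and masses are not known exactly. Their poses are not given: they have to be found in the camera images.
- power_box: Grey metal box with black end cheeks, 104 x 250 x 72 mm, fixed; origin at the centre of its underside. Its x points away from the robot (sockets on the -x front), y left, z up; yaw up to 0.25 rad. On its deck, 70 mm up, all at x = 0: master rocker at y = +94 mm, three identical black breakers at y = +34, -24, -82 mm. The well rims (74 mm up) and the rocker are all that stands above the deck
- master_rocker (a joint): Black rocker switch, 54 mm (box x) by 28 mm, hinge at its middle 70 mm above the bench, top face 10 mm above the hinge; bezel 74 mm high. 0 rad = on (far end down, near end up: the start), 0.40 = off (near end down). Snap switch: about 4 N at a mark near its end tips it past the middle, then it springs over and stays. A fingertip that reaches over the hinge blocks it
- rocker_near (a point): Mark on the rocker's top face, 19 mm from the hinge on the near (robot) side; pressing here, or up to 5 mm nearer the end, switches off. It is 83 mm above the bench when that end is up and 76 mm when it is down
- rocker_far (a point): Mark on the rocker's top face, 19 mm from the hinge on the far side; pressing here, or up to 5 mm nearer the end, switches on. It is 83 mm above the bench when that end is up and 76 mm when it is down
- tripped_well (a point): Centre of the mouth of the tripped breaker's well, level with the rim, 74 mm above the bench. An upright rectangular shaft, 34 mm along the box's x, 50 mm along the box's y, walls 4 mm, 36 mm deep. Closed fingers up to about 28 mm wide and together 44 mm thick fit in, closing along the box's y. Which of the three places it has varies
- tripped_key (a joint): Reset key of the tripped breaker, travelling straight down. 0 = popped up (tripped), 0.009 m = fully down (latched). It resists with up to 3.5 N over the first half of the travel, then snaps down and stays there on a firm stop
- tripped_key_top (a point): Centre of the top face of the tripped key (22 mm along the box's x, 36 mm along its y, plain light grey, faintly ribbed). It stands 12 mm below the rim of its well when popped up and 21 mm below when latched
- healthy_a_key: Key of one sound breaker, latched down: same shape as the tripped key but 21 mm below the rim of its own well. Origin at the centre of its top face. To be left alone
- healthy_b_key: Key of the other sound breaker, latched down 21 mm below the rim of its own well. Origin at the centre of its top face. To be left alone
- battery_1: Blue battery pack lying to the right of the box, 140 x 46 x 27 mm, loose; origin at the centre of its underside
- battery_2: Red battery pack lying in front of the box, 98 x 34 x 23 mm, loose; origin at the centre of its underside
- wheel_1: Yellow-hubbed buggy wheel lying flat to the left of the box, 110 mm across, 42 mm high, loose; origin at the centre of its underside
- wheel_2: White-hubbed buggy wheel lying flat behind the box on the left, 110 mm across, 42 mm high, loose; origin at the centre of its underside
- motor_3: Motor can lying behind the box, 36 mm across, 66 mm long with its shaft, loose; origin on the bench under it
- pliers: Red-handled pliers lying flat at the front edge of the bench on the right, 50 x 132 x 12 mm, loose; origin at the centre of the underside
- glue: White glue bottle standing behind the box, 22 mm across, 84 mm high, loose; origin at the centre of its underside

How it is judged:
By the outcome, as a careful person would: the job done as asked, in the order asked, and still so for the second after the job is handed in, with the robot touching nothing.
It also fails if it takes over 37 s, if anything falls off the work surface, if the arm or the gripper's body presses on something with over 40 N, if the wrist force passes 120 N, or if a joint passes its speed limit or range.

### The arm

A 6-joint arm with a two-finger parallel gripper is mounted at the origin on a cart in front of the work surface, level with it; the furniture and walls round the work are solid. World frame = base frame: x ahead of the robot, y to its left, z up, the work surface at z = 0. Lengths are in mm, angles in rad, forces in N, time in s.
With the tool pointing down it reaches from about 300 to 825 mm from the base axis. Payload 5.4 kg.
Tool frame: the origin (TCP) lies midway between the tips of the shut fingers; the grasp point (between the pads) lies 19 mm behind it (manip.grasp_offset is the distance from the TCP to the grasp point, in mm); z points along the fingers, y is the line along which they close (so a half turn about z gives the same grasp; the last joint's range is limited). The gripper opens to 92 mm and grips with 3 to 60 N. Pads are 20 mm wide; open, the fingers measure 128 mm over their backs; the gripper's body (75 mm by 189 mm) begins 69 mm behind the grasp point.
Start: joints at [-1.333, 0.158, 1.597, -0, 1.386, -0.21], TCP at [248.941, -518.3, 214.601] pointing down, gripper open.
Joint ranges: [-2.91, 2.91], [-0.94, 2.29], [0.18, 2.7], [-1.29, 4.43], [0.17, 2.64], [-3, 3]. Speed limits (rad/s): [2.57, 2.57, 3.14, 3.14, 3.14, 3.14].

### API

Orientations are given as a 3x3 rotation matrix whose columns are the frame's x, y, z axes.
In Python, from rig import sensors, eyes, job, manip gives the robot as it stands. The module is installed in compiled form; this text tells all that it offers.
- The arm moves only by the tool send_rows, never from a script. Its argument "series" is a list of rows, each an object with "slide": the shift along the tool's x, y, z in m, a list of three; "turn": the turn about the tool's z in rad. In form: [{"slide": [x, y, z], "turn": turn}, ...]. A call has 1 to 10 rows; each row is the pose to reach, as a shift and turn from the pose commanded when the call began, along the tool's axes at that moment; what a row does not reach only later rows make up. A row lasts 1/10 s, in which the tool goes at most 50 mm and 8.59 degrees, less where a joint would pass 70% of its speed; a pose out of reach is approached as far as the arm can. A call with a gripper value outside its range is refused whole. "grip" is the finger opening in m, from 0 to 0.0919, set as the call begins (left out, the last holds). The fingers move at their own pace and stop on an object; the grip force is fixed at half the most. Time passes only in rows, so rows that repeat a pose let the fingers close. It gives the time, the measured TCP pose, the force, the opening and the grip force at its end, in the units of the state.
- sensors.get_state(): the state, without advancing time (a new reading comes with each control period).
- eyes.get_image(name): name is "scene" or "top" or "wrist"; returns (picture, depth): 400x640x3 uint8, red, green, blue; 400x640 float32, mm along the optical axis (not along the pixel's ray), 0 where there is no reading.
- eyes.camera_params(name): a dict with "vertical_fov" (degrees; the focal length in pixels is half the picture's height over the tangent of half this angle, whatever the lens; pixels are square), "cx", "cy" (the principal point, pixels), "camera_from_world" (4x4, takes a point from world to camera coordinates); the wrist camera has in their place "T_tool_cam" (4x4, takes a point from camera to tool coordinates, whose origin is the TCP and whose axes are the flange's). Camera axes: x right, y down, z forward; pixel columns grow to the right and rows downward; lengths in mm; the calibration is good to about 2 mm. A picture is of the moment at which its call begins: read the wrist's pose just before it. camera_params takes no time and is no camera call.
- job.sign_off(): hands the job in; it is judged then, once.
The state is a dict: "time": time; "joint_pos": joint angles; "joint_velocities": joint speeds; "joint_efforts": joint torques, N m; "tool_pos": TCP position; "orientation": TCP orientation; "ft_force": force on the tool from outside, world axes, zero at the start; "ft_torque": the same for the moment, N m; "finger_gap": finger opening in mm; "grip_force": force on a finger pad.
Only numpy, scipy, OpenCV 4.12 (cv2) and the standard library are available. Lean on these libraries where they do the work, as an engineer would, in place of code of your own. Each camera call takes 0.05 s, during which the arm holds its last target. There are 200 camera calls.

## Working session

There is one attempt and no reset: what is moved stays moved. The work goes in short steps, Python scripts to look and compute and a tool call to move; the robot and the scene stay as the last step left them, time stands still between calls to the robot, and variables do not carry over. Pictures are saved under pics/ and viewed, at most 10 in all, crops included, and the job is handed in when it is done.

Besides the shell and the picture viewer there is one more tool, called as name([rows], argument=value, ...), one row to a line, values as JSON. send_rows: Moves the arm, as the interface text tells. Its arguments: {"type":"object","properties":{"series":{"type":"array"},"grip":{"type":"number"}},"required":["series"]}

```bash
mkdir -p pics
cat > h.py <<'E'
import numpy as np, cv2
from rig import sensors, eyes, job, manip
def cam(n,st=None):
    p=eyes.camera_params(n); f=200/np.tan(np.radians(p['vertical_fov'])/2)
    if n=='wrist':
        T=np.eye(4);T[:3,:3]=np.array(st['orientation']);T[:3,3]=st['tool_pos']
        M=T@np.array(p['T_tool_cam'])
    else: M=np.linalg.inv(np.array(p['camera_from_world']))
    return f,p['cx'],p['cy'],M
def grab(n):
    st=sensors.get_state(); im,d=eyes.get_image(n); return st,im,d,cam(n,st)
def ray(c,u,v,z):
    f,cx,cy,M=c; d=M[:3,:3]@np.array([(u-cx)/f,(v-cy)/f,1]); o=M[:3,3]
    return o+d*(z-o[2])/d[2]
def cloud(c,d):
    f,cx,cy,M=c; v,u=np.mgrid[:400,:640]
    P=np.stack([(u-cx)/f*d,(v-cy)/f*d,d],-1); P=P@M[:3,:3].T+M[:3,3]; P[d==0]=np.nan; return P
E
python3 - <<'E'
from h import *
for n in ('top','scene'):
    st,im,d,c=grab(n); cv2.imwrite(f'pics/{n}.png',im[:,:,::-1]); np.savez(f'{n}.npz',im=im,d=d,M=c[3],k=c[:3])
    print(n,c[3][:3].round(2),c[:3])
print(st['tool_pos'],st['orientation'],st['finger_gap'],st['time'],eyes.camera_params('wrist'))
E
```

```text
top [[ 4.00000e-02 -9.80000e-01  2.00000e-01  3.21460e+02]
 [-1.00000e+00 -4.00000e-02  1.00000e-02 -2.01300e+01]
 [-0.00000e+00 -2.00000e-01 -9.80000e-01  1.37479e+03]] (np.float64(500.170388645988), 319.8185867227961, 197.75481081637443)
scene [[ 5.1000e-01 -4.2000e-01  7.5000e-01 -1.8725e+02]
 [-8.6000e-01 -2.8000e-01  4.3000e-01 -4.3434e+02]
 [ 3.0000e-02 -8.6000e-01 -5.0000e-01  5.8702e+02]] (np.float64(450.81865426864033), 313.78491407045334, 195.03733139516072)
[ 248.80643881 -517.70307353  213.64498521] [[ 9.01392528e-01  4.33002682e-01 -4.33540924e-04]
 [ 4.33002732e-01 -9.01390847e-01  1.78166282e-03]
 [ 3.80674958e-04 -1.79370196e-03 -9.99998319e-01]] 91.78278285321342 0.05 {'vertical_fov': 62.93639572708888, 'cx': 324.27650738104984, 'cy': 200.82163369720033, 'T_tool_cam': array([[-6.72933763e-04, -9.55664275e-01, -2.94457707e-01,
         8.36731494e+01],
       [ 9.99999128e-01, -3.08637930e-04, -1.28364422e-03,
         3.87282165e-01],
       [ 1.13585210e-03, -2.94458314e-01,  9.55663650e-01,
        -1.68482520e+02],
       [ 0.00000000e+00,  0.00000000e+00,  0.00000000e+00,
         1.00000000e+00]])}
```

View pics/top.png

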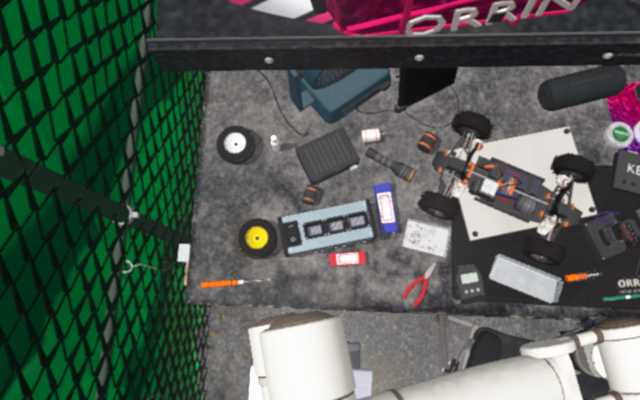

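View pics/scene.png

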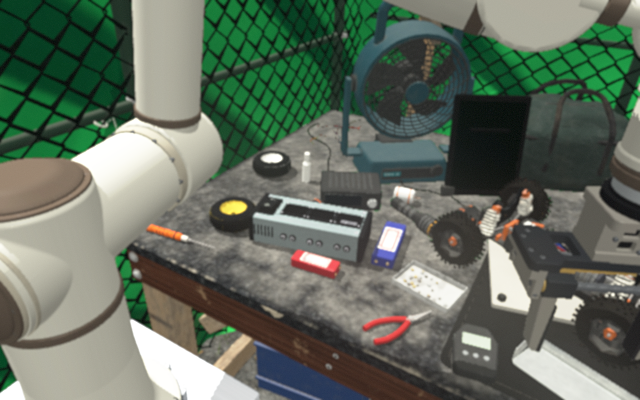

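The top view shows the grey box at about (327,228), with the rocker at (291,233) and the wells at (313,227), (334,224) and (356,222). The scene view shows the same layout with free space above the box. I'll get a coarse position, then look with the wrist camera.

```bash
python3 - <<'E'
from h import *
z=np.load('top.npz'); c=(*z['k'],z['M']); im=z['im']; P=cloud(c,z['d'])
for uv in [(291,233),(313,227),(334,224),(356,222)]: print(uv,ray(c,*uv,74).round(1),P[uv[1],uv[0]].round(1))
m=(P[...,2]>62)&(P[...,2]<80); m[:195]=0;m[262:]=0;m[:,:272]=0;m[:,380:]=0
n,l,s,ce=cv2.connectedComponentsWithStats(m.astype(np.uint8)); k=1+s[1:,4].argmax()
Q=P[l==k]; r=cv2.minAreaRect(Q[:,:2].astype(np.float32)); print(r,s[k])
print(np.nanmax(P[100:265,200:400,2]))
E
python3 -c "
import cv2;i=cv2.imread('pics/top.png')[190:260,270:410];cv2.imwrite('pics/topc.png',cv2.resize(i,None,fx=5.6,fy=5.6,interpolation=2))"
```

```text
(291, 233) [493.8  67.1  74. ] [492.7  66.6  82.4]
(313, 227) [512.   10.3  74. ] [514.6  10.7  56.5]
(334, 224) [522.3 -44.5  74. ] [524.9 -44.8  56.6]
(356, 222) [ 529.9 -102.1   74. ] [ 532.4 -103.1   58.8]
((516.1197509765625, -25.402023315429688), (101.97866821289062, 250.78990173339844), 14.137362480163574) [ 277  199  100   57 2762]
137.76270607252286
```

View pics/topc.png

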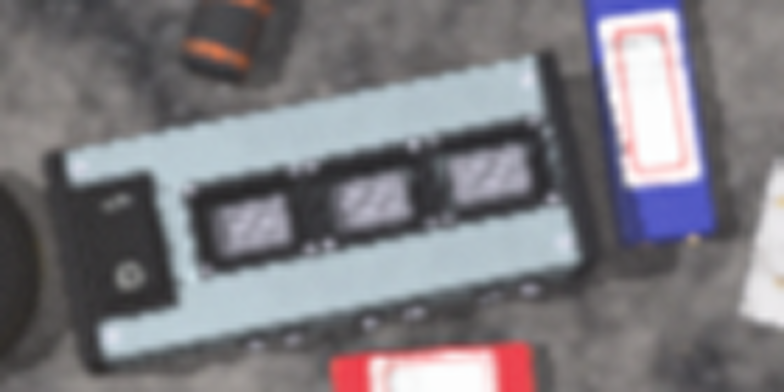

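The crop shows the rocker with O near and I far, and three wells whose key heights can't be told apart at this scale. Next is the wrist view from above the box.

send_rows([
  {"slide":[0.04,-0.028,-0.026],"turn":0.02},
  {"slide":[0.08,-0.055,-0.026],"turn":0.04},
  {"slide":[0.12,-0.083,-0.026],"turn":0.06},
  {"slide":[0.16,-0.11,-0.026],"turn":0.08},
  {"slide":[0.2,-0.138,-0.026],"turn":0.1},
  {"slide":[0.24,-0.166,-0.026],"turn":0.12},
  {"slide":[0.28,-0.194,-0.026],"turn":0.14},
  {"slide":[0.32,-0.221,-0.026],"turn":0.16},
  {"slide":[0.36,-0.249,-0.026],"turn":0.19},
  {"slide":[0.4,-0.277,-0.026],"turn":0.22},
], grip=0.0)

```text
time: 1.1
tool_pos: [490.0, -93.4, 240.4]
orientation: [[0.974, 0.225, -0.0], [0.225, -0.974, 0.0], [-0.0, -0.0, -1.0]]
ft_force: [-0.1, -0.1, 0.8]
finger_gap: 13.9
grip_force: 0.0
```

send_rows([
  {"slide":[0.025,-0.027,0],"turn":0},
  {"slide":[0.054,-0.057,0],"turn":0},
  {"slide":[0.054,-0.057,0],"turn":0},
  {"slide":[0.054,-0.057,0],"turn":0},
])

```text
time: 1.5
tool_pos: [529.1, -27.1, 240.0]
orientation: [[0.974, 0.228, -0.001], [0.228, -0.974, -0.0], [-0.001, -0.0, -1.0]]
ft_force: [-0.5, -0.1, -0.7]
finger_gap: 0.4
grip_force: 0.0
```

```bash
cat > look.py <<'E'
from h import *
import sys
st,im,d,c=grab('wrist'); cv2.imwrite(f'pics/{sys.argv[1]}.png',im[:,:,::-1]); np.savez(f'{sys.argv[1]}.npz',im=im,d=d,M=c[3],k=c[:3])
print(st['time'],st['tool_pos'].round(1) if hasattr(st['tool_pos'],'round') else st['tool_pos'],st['finger_gap'],st['ft_force'])
E
python3 look.py w1
python3 - <<'E'
from h import *
z=np.load('w1.npz'); c=(*z['k'],z['M']); P=cloud(c,z['d']); Z=P[...,2]
m=(abs(Z-71)<6)&(abs(P[...,0]-516)<110)&(abs(P[...,1]+25)<170)
n,l,s,ce=cv2.connectedComponentsWithStats(m.astype(np.uint8)); k=1+s[1:,4].argmax()
r=cv2.minAreaRect(P[l==k][:,:2].astype(np.float32)); print('deck',r,np.median(Z[l==k]))
# keys: bright regions below the deck within the box
hull=cv2.convexHull(np.argwhere(l==k)[:,::-1].astype(np.int32)); b=np.zeros_like(l,np.uint8); cv2.fillConvexPoly(b,hull,1)
g=cv2.cvtColor(z['im'],cv2.COLOR_RGB2GRAY)
km=(b>0)&(Z<66)&(Z>45)&(g>100)
n,l2,s2,ce2=cv2.connectedComponentsWithStats(cv2.morphologyEx(km.astype(np.uint8),cv2.MORPH_OPEN,np.ones((3,3))))
for i in range(1,n):
    if s2[i,4]>80: q=P[l2==i]; print('key',s2[i],ce2[i].round(),np.median(q,0).round(1),cv2.minAreaRect(q[:,:2].astype(np.float32)))
rm=(b>0)&(Z>76.5)&(Z<90); q=P[rm]; print('rocker',rm.sum(),np.median(q,0))
E
```

```text
1.5 [529.1 -27.1 240. ] 0.378700323391912 [-0.54504111 -0.12295523 -0.66816256]
deck ((516.2282104492188, -26.801849365234375), (103.47994232177734, 250.04234313964844), 13.846166610717773) 68.87231932393217
key [276 180  32  19 570] [292. 189.] [508.2   5.6  51.4] ((507.8887939453125, 5.999856948852539), (21.253833770751953, 35.149696350097656), 14.195616722106934)
key [328 180  31  18 556] [343. 188.] [522.2 -50.3  51.4] ((521.9571533203125, -50.53612518310547), (20.463735580444336, 34.414268493652344), 12.816874504089355)
key [379 180  33  20 606] [395. 190.] [ 536.  -105.9   60.4] ((535.4126586914062, -106.15277099609375), (21.541969299316406, 35.54824447631836), 13.406172752380371)
rocker 905 [486.42153244  62.09785993  79.93690582]
```

View pics/w1.png

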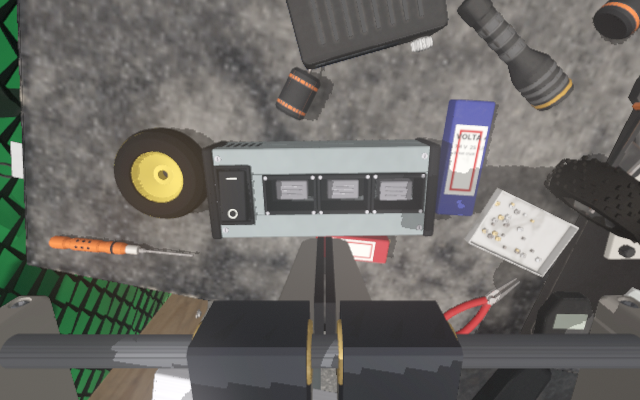

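The wrist view shows the box level in the frame, with the rocker at (232,195) and the keys at (292,189), (343,188) and (395,190). The rightmost key (y = −82) stands 9 mm higher at z ≈ 60, so it's the tripped one. Spacing, height and deck size all match the given values. Box centre is (516,−27) and yaw 0.242. I'll go above the near mark first.

send_rows([
  {"slide":[-0.012,-0.033,0.03],"turn":-0.012},
  {"slide":[-0.024,-0.066,0.06],"turn":-0.012},
  {"slide":[-0.035,-0.097,0.09],"turn":-0.012},
  {"slide":[-0.035,-0.097,0.125],"turn":-0.012},
  {"slide":[-0.035,-0.097,0.145],"turn":-0.012},
  {"slide":[-0.035,-0.097,0.145],"turn":-0.012},
  {"slide":[-0.035,-0.097,0.145],"turn":-0.012},
])

```text
time: 2.25
tool_pos: [473.4, 57.9, 96.1]
orientation: [[0.972, 0.236, 0.0], [0.236, -0.972, -0.0], [0.0, 0.0, -1.0]]
ft_force: [0.3, 0.3, 0.9]
finger_gap: 0.4
grip_force: 0.0
```

```bash
python3 look.py w2; python3 -c "
import cv2;i=cv2.imread('pics/w2.png');print(i.shape)"
```

```text
2.25 [473.4  57.9  96.1] 0.4337603873654282 [0.29287713 0.26165818 0.92484536]
(400, 640, 3)
```

View pics/w2.png

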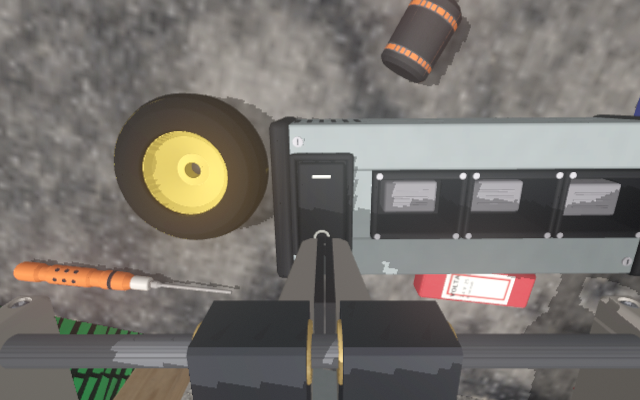

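The fingers at (322,240) sit centred on the rocker (columns 292–352), just on the near O mark. I'll press now.

send_rows([
  {"slide":[0,0,0.005],"turn":0},
  {"slide":[0,0,0.01],"turn":0},
  {"slide":[0,0,0.012],"turn":0},
  {"slide":[0,0,0.014],"turn":0},
  {"slide":[0,0,0.016],"turn":0},
  {"slide":[0,0,0.018],"turn":0},
  {"slide":[0,0,0.019],"turn":0},
  {"slide":[0,0,0.019],"turn":0},
])

```text
time: 3.1
tool_pos: [472.3, 58.6, 77.6]
orientation: [[0.971, 0.238, -0.003], [0.238, -0.971, -0.001], [-0.003, 0.0, -1.0]]
ft_force: [-9.5, -1.8, 14.2]
finger_gap: 0.4
grip_force: 8.5
```

send_rows([
  {"slide":[0,0,-0.02],"turn":0},
  {"slide":[-0.02,0,-0.05],"turn":0},
  {"slide":[-0.04,0,-0.06],"turn":0},
  {"slide":[-0.04,0,-0.06],"turn":0},
])

```text
time: 3.5
tool_pos: [434.5, 49.4, 137.8]
orientation: [[0.971, 0.237, 0.003], [0.237, -0.971, -0.0], [0.003, 0.001, -1.0]]
ft_force: [-0.2, -0.3, -0.5]
finger_gap: 0.5
grip_force: 0.0
```

```bash
cat > rk.py <<'E'
from h import *
import sys
z=np.load(sys.argv[1]+'.npz'); c=(*z['k'],z['M']); P=cloud(c,z['d'])
y=0.242; X=np.array([np.cos(y),np.sin(y)]);Y=np.array([-X[1],X[0]]); D=P[...,:2]-[516.2,-27.0]
bx,by=D@X,D@Y
for x in (-24,-19,-14,14,19,24):
    m=(abs(bx-x)<2.5)&(abs(by-94)<9); print('rocker x',x,m.sum(),np.nanmedian(P[m][:,2]).round(1))
for k in (34,-24,-82):
    m=(abs(bx)<6)&(abs(by-k)<10); print('key',k,m.sum(),np.nanmedian(P[m][:,2]).round(1) if m.any() else None)
m=(abs(bx)>35)&(abs(bx)<45)&(abs(by)<100);print('deck',np.nanmedian(P[m][:,2]).round(1))
g=cv2.cvtColor(z['im'],cv2.COLOR_RGB2GRAY)
km=((g>100)&(abs(bx)<16)&(by<60)&(by>-110)&(P[...,2]<66)).astype(np.uint8)
n,l,s,ce=cv2.connectedComponentsWithStats(cv2.morphologyEx(km,cv2.MORPH_OPEN,np.ones((3,3))))
for i in range(1,n):
    if s[i,4]>100:
        q=P[l==i]; r=cv2.minAreaRect(q[:,:2].astype(np.float32)); e=np.array(r[0])-[516.2,-27]; print('keyrect',r,'box xy',(e@X).round(1),(e@Y).round(1),s[i])
E
python3 look.py w3; python3 rk.py w3
```

```text
3.5 [434.5  49.4 137.8] 0.49212858269357707 [-0.16082775 -0.25070931 -0.48583703]
rocker x -24 168 74.0
rocker x -19 162 75.0
rocker x -14 176 75.9
rocker x 14 190 81.9
rocker x 19 218 82.5
rocker x 24 217 81.8
key 34 417 51.4
key -24 411 51.4
key -82 438 60.4
deck 232.9
keyrect ((506.2160339355469, 4.334627151489258), (27.318063735961914, 38.311641693115234), 13.710201263427734) box xy -2.2 32.8 [ 378  115   47   35 1378]
keyrect ((521.1737060546875, -53.80718231201172), (23.92458152770996, 41.60028839111328), 13.690010070800781) box xy -1.6 -27.2 [ 454  117   47   30 1314]
keyrect ((534.7081298828125, -110.5225830078125), (25.250764846801758, 43.78193283081055), 13.7053861618042) box xy -2.0 -85.5 [ 535  117   52   31 1442]
```

The rocker is off: near end at 75, far end at 82.5. The keys are unchanged. I'll move behind the tripped well and re-measure it.

send_rows([
  {"slide":[0.005,0.044,0],"turn":0},
  {"slide":[0.01,0.088,0],"turn":0},
  {"slide":[0.016,0.132,0],"turn":0},
  {"slide":[0.021,0.176,0],"turn":0},
  {"slide":[0.021,0.176,0.01],"turn":0},
  {"slide":[0.021,0.176,0.01],"turn":0},
  {"slide":[0.021,0.176,0.01],"turn":0},
])

```text
time: 4.25
tool_pos: [495.9, -115.3, 125.2]
orientation: [[0.971, 0.238, -0.002], [0.238, -0.971, 0.002], [-0.002, -0.002, -1.0]]
ft_force: [-1.3, 0.4, -0.6]
finger_gap: 0.6
grip_force: 0.0
```

```bash
python3 look.py w4
python3 - <<'E'
from h import *
z=np.load('w4.npz'); c=(*z['k'],z['M']); P=cloud(c,z['d']); f,cx,cy,M=c
def pr(p):
    q=np.linalg.inv(M)@np.append(p,1); return (f*q[0]/q[2]+cx, f*q[1]/q[2]+cy)
y=0.242; X=np.array([np.cos(y),np.sin(y)]);Y=np.array([-X[1],X[0]]); o=np.array([516.2,-27.0])
im=z['im'][:,:,::-1].copy()
for sx,sy,h in [(a,b,h) for a in(-1,1) for b in(-1,1) for h in (74,)]:
    p=pr(np.append(o+sx*17*X+(-82+sy*25)*Y,h)); cv2.circle(im,(round(p[0]),round(p[1])),1,(0,0,255),-1); print(np.round(p))
for sx in(-1,1):
  for sy in (-1,1):
    p=pr(np.append(o+sx*11*X+(-82+sy*18)*Y,62)); cv2.circle(im,(round(p[0]),round(p[1])),1,(0,255,0),-1)
cv2.imwrite('pics/w4c.png',cv2.resize(im[60:260,190:450],None,fx=3,fy=3,interpolation=0))
E
python3 rk.py w4
```

```text
4.25 [ 495.9 -115.3  125.2] 0.6310736603778334 [-1.25958837  0.43980203 -0.6276198 ]
[362. 190.]
[290. 190.]
[364. 141.]
[288. 141.]
rocker x -24 163 74.1
rocker x -19 164 75.1
rocker x -14 176 76.0
rocker x 14 203 81.9
rocker x 19 225 82.7
rocker x 24 259 81.5
key 34 425 51.6
key -24 416 51.5
key -82 460 60.6
deck 68.6
keyrect ((505.26336669921875, 5.350765228271484), (25.722387313842773, 33.723628997802734), 13.62873363494873) box xy -2.9 34.0 [ 148  147   47   30 1230]
keyrect ((521.7337646484375, -50.6436653137207), (21.65418243408203, 34.22104263305664), 13.80340576171875) box xy -0.3 -24.3 [ 226  146   47   29 1297]
keyrect ((533.1079711914062, -106.26982116699219), (25.78854751586914, 36.563941955566406), 14.1143159866333) box xy -2.6 -81.0 [ 302  148   49   29 1389]
```

View pics/w4c.png

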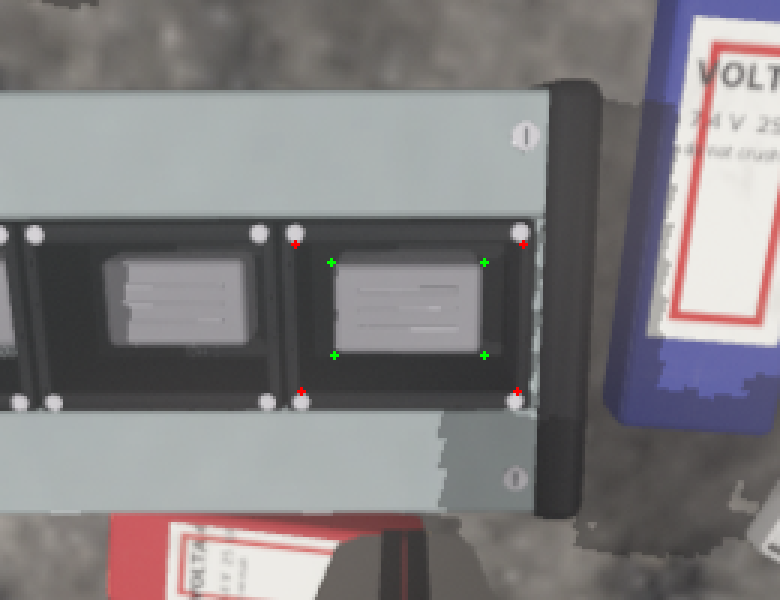

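In the crop, the predicted well corners (red) and key corners (green) sit on the well rim screws and the key edges, so the position is good to about 0.5 mm. I'll move over the well and stop above the rim.

send_rows([
  {"slide":[0.02,0.001,0],"turn":0},
  {"slide":[0.041,0.001,0.01],"turn":0},
  {"slide":[0.041,0.001,0.03],"turn":0},
  {"slide":[0.041,0.001,0.04],"turn":0},
  {"slide":[0.041,0.001,0.042],"turn":0},
  {"slide":[0.041,0.001,0.042],"turn":0},
  {"slide":[0.041,0.001,0.042],"turn":0},
])

```text
time: 5.0
tool_pos: [537.1, -107.9, 85.6]
orientation: [[0.971, 0.238, 0.001], [0.238, -0.971, -0.001], [0.001, 0.001, -1.0]]
ft_force: [0.6, 0.4, -0.1]
finger_gap: 0.8
grip_force: 0.0
```

send_rows([
  {"slide":[-0.0005,-0.001,0],"turn":0},
  {"slide":[-0.0005,-0.001,0.005],"turn":0},
  {"slide":[-0.0005,-0.001,0.01],"turn":0},
  {"slide":[-0.0005,-0.001,0.015],"turn":0},
  {"slide":[-0.0005,-0.001,0.02],"turn":0},
  {"slide":[-0.0005,-0.001,0.02],"turn":0},
])

```text
time: 5.6
tool_pos: [535.2, -106.7, 63.4]
orientation: [[0.971, 0.237, -0.002], [0.237, -0.971, 0.001], [-0.002, -0.001, -1.0]]
ft_force: [-0.6, 0.7, -0.2]
finger_gap: 0.5
grip_force: 0.0
```

No contact with the walls. Pressing the key.

send_rows([
  {"slide":[0,0,0.003],"turn":0},
  {"slide":[0,0,0.005],"turn":0},
  {"slide":[0,0,0.007],"turn":0},
  {"slide":[0,0,0.009],"turn":0},
  {"slide":[0,0,0.011],"turn":0},
  {"slide":[0,0,0.012],"turn":0},
  {"slide":[0,0,0.012],"turn":0},
])

```text
time: 6.3
tool_pos: [536.0, -107.0, 53.3]
orientation: [[0.971, 0.238, -0.0], [0.238, -0.971, 0.0], [-0.0, -0.0, -1.0]]
ft_force: [-2.4, 1.7, 6.2]
finger_gap: 0.3
grip_force: 3.0
```

send_rows([
  {"slide":[0,0,0.001],"turn":0},
  {"slide":[0,0,0.001],"turn":0},
  {"slide":[0,0,-0.015],"turn":0},
  {"slide":[0,0,-0.04],"turn":0},
  {"slide":[0,0,-0.075],"turn":0},
  {"slide":[-0.04,0,-0.075],"turn":0},
  {"slide":[-0.04,0,-0.075],"turn":0},
  {"slide":[-0.04,0,-0.075],"turn":0},
])

```text
time: 7.1
tool_pos: [496.7, -116.4, 127.4]
orientation: [[0.972, 0.237, 0.0], [0.237, -0.972, 0.0], [0.0, -0.0, -1.0]]
ft_force: [0.4, -0.6, 0.3]
finger_gap: 0.4
grip_force: 0.0
```

```bash
python3 look.py w5; python3 rk.py w5
```

```text
7.1 [ 496.7 -116.4  127.4] 0.35952483804750535 [ 0.35728534 -0.62356199  0.34817836]
rocker x -24 156 74.2
rocker x -19 177 75.2
rocker x -14 169 76.0
rocker x 14 191 81.8
rocker x 19 218 82.7
rocker x 24 244 81.4
key 34 423 51.6
key -24 423 51.5
key -82 424 51.5
deck 68.6
keyrect ((535.3291625976562, -110.78776550292969), (28.50644874572754, 41.384525299072266), 13.750252723693848) box xy -1.5 -85.9 [ 302  141   54   36 1732]
keyrect ((514.8792114257812, -27.87541961669922), (28.63019371032715, 8.183369636535645), 1.4616881608963013) box xy -1.5 -0.5 [219 142   9  36 145]
keyrect ((529.0480346679688, -86.20193481445312), (27.63118553161621, 8.02530574798584), 12.638190269470215) box xy -1.7 -60.6 [292 142  11  35 274]
keyrect ((504.9027404785156, 7.116121292114258), (26.431663513183594, 37.2366828918457), 13.48120403289795) box xy -2.8 35.8 [ 148  147   46   31 1278]
keyrect ((519.2998657226562, -51.618385314941406), (26.249788284301758, 37.62272262573242), 13.777141571044922) box xy -2.9 -24.6 [ 225  147   52   31 1366]
```

The key is latched, level with the sound ones. Now the far end of the rocker.

send_rows([
  {"slide":[0.015,-0.044,0],"turn":0},
  {"slide":[0.031,-0.088,0],"turn":0},
  {"slide":[0.046,-0.132,0],"turn":0},
  {"slide":[0.062,-0.176,0],"turn":0},
  {"slide":[0.062,-0.176,0.02],"turn":0},
  {"slide":[0.062,-0.176,0.031],"turn":0},
  {"slide":[0.062,-0.176,0.031],"turn":0},
  {"slide":[0.062,-0.176,0.031],"turn":0},
])

```text
time: 7.95
tool_pos: [515.7, 68.5, 96.4]
orientation: [[0.972, 0.236, -0.001], [0.236, -0.972, 0.0], [-0.001, -0.0, -1.0]]
ft_force: [0.7, -0.2, -0.1]
finger_gap: 0.7
grip_force: 0.0
```

send_rows([
  {"slide":[0,0,0.005],"turn":0},
  {"slide":[0,0,0.01],"turn":0},
  {"slide":[0,0,0.012],"turn":0},
  {"slide":[0,0,0.014],"turn":0},
  {"slide":[0,0,0.016],"turn":0},
  {"slide":[0,0,0.018],"turn":0},
  {"slide":[0,0,0.019],"turn":0},
  {"slide":[0,0,0.019],"turn":0},
])

```text
time: 8.75
tool_pos: [515.6, 69.2, 77.6]
orientation: [[0.971, 0.238, 0.0], [0.238, -0.971, -0.0], [0.0, 0.0, -1.0]]
ft_force: [3.0, 0.8, 2.2]
finger_gap: 0.4
grip_force: 1.6
```

send_rows([
  {"slide":[0,0,-0.02],"turn":0},
  {"slide":[0,0,-0.06],"turn":0},
  {"slide":[-0.04,0,-0.08],"turn":0},
  {"slide":[-0.08,0,-0.08],"turn":0},
  {"slide":[-0.08,0,-0.08],"turn":0},
  {"slide":[-0.08,0,-0.08],"turn":0},
])

```text
time: 9.35
tool_pos: [436.5, 50.4, 156.7]
orientation: [[0.971, 0.237, -0.002], [0.237, -0.971, 0.0], [-0.002, -0.001, -1.0]]
ft_force: [-0.3, -1.1, 0.1]
finger_gap: 0.3
grip_force: 0.0
```

```bash
python3 look.py w6; python3 rk.py w6
```

```text
9.35 [436.5  50.4 156.7] 0.2909457895444153 [-0.28845032 -1.13292761  0.10253709]
rocker x -24 773 258.4
rocker x -19 167 82.3
rocker x -14 165 81.5
rocker x 14 168 75.6
rocker x 19 167 74.6
rocker x 24 171 73.4
key 34 365 51.4
key -24 361 51.3
key -82 364 51.3
deck 69.0
keyrect ((537.5128173828125, -112.24176788330078), (26.401899337768555, 39.28982925415039), 13.946504592895508) box xy 0.3 -87.9 [ 521  113   40   32 1068]
keyrect ((505.46478271484375, 4.056535720825195), (27.222867965698242, 38.885345458984375), 16.395334243774414) box xy -3.0 32.7 [ 375  116   44   33 1208]
keyrect ((521.1070556640625, -53.842796325683594), (24.034717559814453, 41.62224578857422), 13.677422523498535) box xy -1.7 -27.2 [ 446  118   44   28 1151]
```

View pics/w6.png

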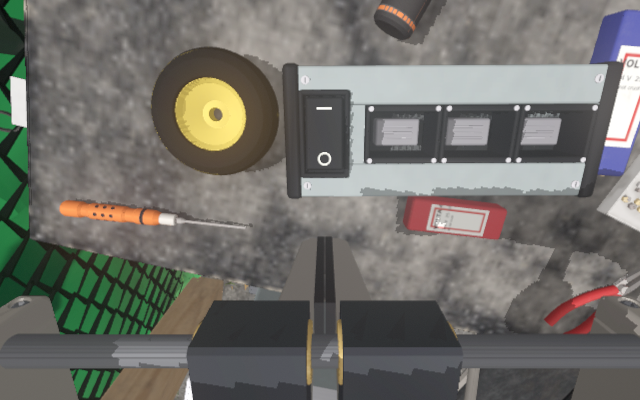

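The final view shows the rocker at (325,133), far end down at 74.6 and near end up at 82.3, so it's on. All three keys, at (398,131), (466,130) and (540,130), are level at 51. The neighbouring items haven't moved and the arm is clear.

```bash
python3 -c "
from rig import job; print(job.sign_off())"
```

```text
the job is handed in; nothing more can be done
None
```

The job is done and handed in at about 9.4 s on the robot clock: I switched the box off, pressed the tripped key (y = −82) until it latched level with the sound ones, and switched the box back on; nothing else had moved in the last wrist view.

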